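# Fit the return spring of the strap-clamp jig

### The job

Fit the tension spring on the wooden jig: feel, without pressing hard, for the hole in the loose steel arm and drop the spring's hook down through it until the blue fitting lies on the board. Only then stretch the spring by its yellow fitting and set its ring over the brass stud, right down under the head, so that it holds the arm on its stop. Do not overstretch it and leave everything else in place.

Things in the scene. Friction and masses are not known exactly. Their poses are not given: they have to be found in the camera images.
- board: fixed wooden board of the jig, 18 mm thick (top at z 18 mm), x -55 to +115 mm, y -155 to +155 mm from its origin, which is on the underside; z up. It carries a brass stud, a flat steel swing arm on an upright pivot and, over x 70 to 100, y -80 to 20 mm, an aluminium fence 12 mm high
- hole_home (a point): centre of the lug's hole, at the lug's top face, WHEN the arm is on its stop: x 0, y 107 mm on the board, axes as the board's. At the start the arm stands slack by an unmeasured amount: the hole lies 3 to 24 mm (0.05 to 0.42 rad) farther in +y, on a 60 mm circle about the pivot. A push of about 1 N at the lug turns the arm; towards the stud it stops at hole_home
- lug_pivot (a point): pivot of the swing arm, 60 mm from hole_home in the board's +x, at the height of the lug's top. The arm's end towards -x is the lug: a plate 26 mm wide (x) and 6 mm thick, underside 5 mm and top 11 mm above the board's top, with an 8 mm through hole 60 mm from the pivot. The plate reaches 10 mm from the hole's centre towards the stud (-y) and 36 mm in +y
- stud (a point): centre of the top of the brass stud, 20 mm above the board's top, at x 0, y -112 mm on the board, 219 mm from hole_home. Neck 10 mm in diameter up to 15 mm above the board, above it a head 14 mm in diameter
- spring: blue fitting of the loose spring (0.1 kg in all, lies on the table): block 30 (x) x 16 (y) x 18 (z) mm, to grip across y. Origin: centre of its underside; x runs along the spring to the ring. From its -x end a hook of 5 mm rod rises to 20.5 mm above the underside, bridges over (15.5 mm clear height) and comes down as a pin at x -34 mm. The coil (x 15 to 95 mm) opens along x but does not bend
- hook_tip (a point): square-cut lower end of the hook's 5 mm pin, 34 mm from the blue block's centre in its -x, 1 mm above its underside; axes as the spring's
- spring_eye: yellow fitting at the other end of the coil, a block 30 (x) x 16 (y) x 18 (z) mm to grip across its y; origin in the middle of the face that meets the coil, so the block's centre is at x +15 mm, and its underside 9 mm below the origin; x points to the ring. It tips up or down by up to 0.35 rad about its y on the coil's end
- ring_center (a point): centre of the steel ring on the yellow fitting, 48 mm from its origin in +x (33 mm from the yellow block's centre); ring 20 mm inside, 30 mm outside, 5 mm thick, lying flat, its middle 9 mm above the block's underside. Unstretched it is 177 mm from the hook pin
- spring_stretch (a joint): stretch of the spring in m, 0 closed; pull = 1.8 N + 150 N/m x stretch. About 0.035 when it is fitted; above 0.055 it is overstretched and spoilt
- die: bystander: small brass die, 22 mm across, 20 mm high, standing on the board
- eraser: bystander: white rubber block 50 x 30 x 20 mm
- rivet_jar: bystander: glass jar, 64 mm across, 80 mm high
- tape_roll: bystander: yellow ring-shaped roll, 90 mm across, 25 mm high
- screwdriver: bystander: screwdriver lying on the table
- mallet: bystander: hammer lying on the table
- oil_can: bystander: green can, 60 mm across, 110 mm high
Mind the look-alikes: they are no part of the job. Several things look just like the spring: the one meant starts farthest to the robot's right.

How it is judged:
By the outcome, as a careful person would: the job done as asked, in the order asked, and still so for the second after the job is handed in, with the robot touching nothing.
It also fails if it takes over 59 s, if anything falls off the work surface, if the arm or the gripper's body presses on something with over 40 N, if the wrist force passes 120 N, or if a joint passes its speed limit or range.

### The arm

A 7-joint arm with a two-finger parallel gripper is mounted at the origin on the work surface. World frame = base frame: x ahead of the robot, y to its left, z up, the work surface at z = 0. Lengths are in m, angles in rad, forces in N, time in s.
With the tool pointing down it reaches from about 0.4 to 0.85 m from the base axis. Payload 4.5 kg.
Tool frame: the origin (TCP) lies where the fingers leave the gripper's body, on its centre line; the fingertips stand 64 mm ahead of it and the grasp point (between the pads) lies 45 mm ahead of it; z points along the fingers, y is the direction in which the jaws open and shut (so a half turn about z gives the same grasp; the last joint's range is limited). The gripper opens to 88 mm and grips with 3 to 60 N. Pads are 18 mm wide; open, the fingers measure 123 mm over their backs; the gripper's body (75 mm by 187 mm) begins 45 mm behind the grasp point.
Start: joints at [-1.104, 0.689, -0.195, 1.565, 0.157, 0.902, -0.215], TCP at [0.262, 0.567, 0.303] pointing down, gripper open.
Joint ranges: [-3.01, 3.01], [-0.46, 2.08], [-1.47, 1.51], [0.13, 2.56], [-1, 4.14], [0.04, 2.09], [-2.66, 2.66]. Speed limits (rad/s): [2.57, 2.57, 3.14, 3.14, 3.14, 3.14, 3.14].

### API

Orientations are given as a unit quaternion [x, y, z, w].
In Python, from plant import monitor, snapshot, workorder, finder gives the robot as it stands.
- The arm moves only by the tool carry_out, never from a script. Its argument "motion" is one flat list of numbers, 6 for each row, row after row: the shift along the tool's x, y, z in cm, then the turn, a rotation vector about the tool's x, y, z in rad. In form: [x, y, z, rx, ry, rz, x, y, z, rx, ry, rz, ...]. A call has 1 to 8 rows; each row shifts and turns the commanded pose from where the row before left it, along the tool's axes as they then stand; what a row does not reach is not made up. A row lasts 1/8 s, in which the tool goes at most 62.5 mm and 10.7 degrees, less where a joint would pass 70% of its speed; a pose out of reach is approached as far as the arm can. A call with a gripper value outside its range is refused whole. "hand" is the finger opening in cm, from 0 to 8.81, set as the call begins (left out, the last holds). The fingers move at their own pace and stop on an object; "grip_force" is the grip in N (left out, the last holds). Time passes only in rows, so rows that do not move let the fingers close. It gives the time, the measured TCP pose, the force and the opening at its end, in the units of the state.
- monitor.get_state(): the state, without advancing time (a new reading comes with each control period).
- snapshot(name): name is "scene" or "top" or "wrist"; returns a dict with "frame" (384x512x3 uint8, red, green, blue), "range_z" (384x512 float32, m along the optical axis (not along the pixel's ray), 0 where there is no reading), "fx", "fy", "cx", "cy" (pixels), "rvec" (rotation vector, rad) and "tvec" (3), from world to camera coordinates, as OpenCV has them; the wrist camera has in their place "hand_eye" (4x4, takes a point from camera to tool coordinates, whose origin is the TCP and whose axes are the flange's). Camera axes: x right, y down, z forward; pixel columns grow to the right and rows downward; lengths in m; the calibration is good to about 2 mm. A picture is of the moment at which its call begins: read the wrist's pose just before it.
- workorder.finish_job(): hands the job in, once; it reports no verdict.
Trained networks look in a picture, given as the dict that the camera call returned (one of the last four; its "shot" number tells which), for a name from the list of things; names that differ only in an ending like _2 or _b are one class to them, and where a whole thing is asked for, a point or a joint stands for the part that bears it (a point fixed in the world has none). Each returns a list of dicts, best first, with "p" (0 to 1); they miss things now and then, are a little off and sometimes report something else, mostly with a low value. They report only what shows in the picture. A call takes as long as a camera call. They do not tell look-alikes from the thing itself.
- finder.masks_of(picture, thing): "pixels" (384x512 bool, what is visible of it) and "extent" ([left, top, right, bottom] in pixels, round what is visible of it).
The state is a dict: "clock": time; "q": joint angles; "qd": joint speeds; "joint_torque": joint torques, N m; "tool_pos": TCP position; "eef_rot": TCP orientation; "contact_force": force on the tool from outside, world axes, zero at the start; "moment": the same for the moment, N m; "opening": opening from 0.0 (shut) to 1.0 (fully open).
Only numpy, scipy, OpenCV 4.12 (cv2) and the standard library are available. Lean on these libraries where they do the work, as an engineer would, in place of code of your own. Each camera call takes 0.05 s, during which the arm holds its last target. There are 200 camera calls.

## Working session

There is one attempt and no reset: what is moved stays moved. The work goes in short steps, Python scripts to look and compute and a tool call to move; the robot and the scene stay as the last step left them, time stands still between calls to the robot, and variables do not carry over. Pictures are saved under pics/ and viewed, about 8 in all and at most 12, crops included, and the job is handed in when it is done.

Besides the shell and the picture viewer there is one more tool, called after "Emit:" as name(argument=value, ...) on one line, values as JSON. carry_out: Moves the arm, as the interface text tells. Its arguments: {"type":"object","properties":{"motion":{"type":"array"},"hand":{"type":"number"},"grip_force":{"type":"number"}},"required":["motion"]}

```bash
ls; mkdir -p pics; cat > h.py <<'E'
import numpy as np, cv2
from scipy.spatial.transform import Rotation as R
from plant import monitor, snapshot, workorder, finder
def extr(d,s=None):
    # returns R_wc,t : world = Rw@cam + t
    if 'rvec' in d:
        Rm=cv2.Rodrigues(np.array(d['rvec'],float))[0]; return Rm.T, -Rm.T@np.array(d['tvec'],float)
    s=s or monitor.get_state(); H=np.array(d['hand_eye']); Rt=R.from_quat(s['eef_rot']).as_matrix()
    return Rt@H[:3,:3], Rt@H[:3,3]+np.array(s['tool_pos'])
def cloud(d,s=None):
    Rw,t=extr(d,s); z=d['range_z'].astype(float); v,u=np.indices(z.shape)
    p=np.stack([(u-d['cx'])/d['fx']*z,(v-d['cy'])/d['fy']*z,z],-1)
    w=p@Rw.T+t; w[z==0]=np.nan; return w
def proj(d,P,s=None):
    Rw,t=extr(d,s); c=(np.atleast_2d(P)-t)@Rw
    return np.c_[c[:,0]/c[:,2]*d['fx']+d['cx'],c[:,1]/c[:,2]*d['fy']+d['cy']]
def atz(d,uv,z,s=None):
    Rw,t=extr(d,s); uv=np.atleast_2d(uv); r=np.c_[(uv[:,0]-d['cx'])/d['fx'],(uv[:,1]-d['cy'])/d['fy'],np.ones(len(uv))]@Rw.T
    return t+r*((z-t[2])/r[:,2])[:,None]
def save(d,n,box=None,k=1):
    im=d['frame'][...,::-1]
    if box: im=im[box[1]:box[3],box[0]:box[2]]
    cv2.imwrite('pics/'+n,cv2.resize(im,None,fx=k,fy=k,interpolation=cv2.INTER_CUBIC))
E
python3 - <<'E'
from h import *
s=monitor.get_state(); print(s)
for n in ['top','scene']:
    d=snapshot(n); save(d,n+'1.png'); np.savez(n+'1.npz',**d)
    W=cloud(d)
    for t in ['spring','spring_eye','board','stud','lug_pivot','die','oil_can','rivet_jar','mallet']:
        for m in finder.masks_of(d,t)[:4]:
            p=W[m['pixels']]; print(n,t,round(m['p'],2),np.round(m['extent']),np.round(np.nanmedian(p,0),3))
E
```

```text
pics
{'clock': 0.0, 'q': array([-1.104207  ,  0.68995672, -0.19453251,  1.56633948,  0.1573121 ,
        0.90249066, -0.21511219]), 'qd': array([-0.00061431, -0.00062672,  0.00197574,  0.00182164,  0.00147205,
       -0.00112397,  0.00104531]), 'joint_torque': array([-2.28350341e-04, -5.27565265e+01, -1.26691606e+00, -1.53435838e+01,
       -5.25682827e-02,  6.32223731e-03,  1.69573773e-04]), 'tool_pos': array([0.26194418, 0.56689624, 0.30192863]), 'eef_rot': array([ 2.14664049e-01,  9.76687533e-01, -8.90738843e-04, -1.29194250e-04]), 'contact_force': array([ 0.04528774,  0.03220806, -0.49257121]), 'moment': array([ 0.00720114, -0.0166444 ,  0.02400704]), 'opening': 0.9970798092235721}
top spring 0.71 [ 38. 229.  92. 240.] [0.378 0.559 0.016]
top spring 0.65 [225. 206. 285. 216.] [0.429 0.003 0.016]
top spring 0.54 [123. 275. 169. 310.] [0.213 0.356 0.015]
top spring_eye 0.67 [151. 295. 175. 311.] [0.182 0.305 0.016]
top board 0.62 [199.  95. 315. 175.] [0.646 0.019 0.018]
top stud 0.94 [201.  99. 314. 177.] [0.646 0.02  0.018]
top lug_pivot 0.61 [200.  98. 313. 172.] [0.647 0.02  0.
[... 598 characters left out ...]
0.334 0.01 ]
scene spring_eye 0.62 [323. 158. 332. 163.] [0.187 0.31  0.01 ]
scene spring_eye 0.47 [237. 191. 253. 202.] [ 0.429 -0.024  0.009]
scene board 0.95 [207. 213. 324. 273.] [0.666 0.018 0.017]
scene board 0.42 [234. 198. 254. 203.] [ 0.428 -0.027  0.009]
scene stud 0.83 [209. 215. 323. 276.] [0.667 0.018 0.017]
scene lug_pivot 0.6 [208. 214. 325. 274.] [0.666 0.016 0.017]
scene lug_pivot 0.48 [232. 200. 253. 204.] [ 0.427 -0.033  0.008]
scene die 0.38 [223. 252. 230. 263.] [ 0.737 -0.088  0.034]
scene oil_can 0.62 [136. 225. 165. 268.] [ 0.717 -0.294  0.073]
scene rivet_jar 0.58 [348. 229. 375. 263.] [0.75  0.285 0.053]
scene mallet 0.82 [ 80. 212. 121. 271.] [ 0.683 -0.448  0.021]
```

View pics/top1.png

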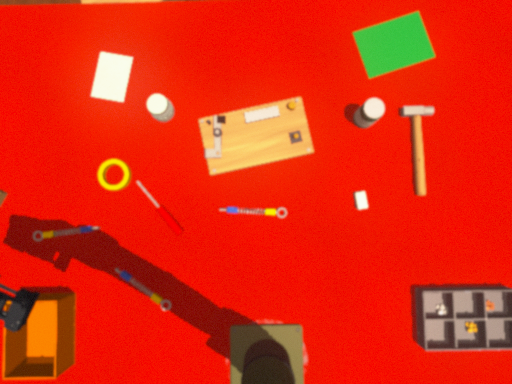

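```bash
python3 - <<'E'
import numpy as np,cv2
d=dict(np.load('top1.npz'))
im=d['frame'][...,::-1]
a=cv2.resize(im[85:235,185:325],None,fx=4,fy=4,interpolation=cv2.INTER_CUBIC)
cv2.imwrite('pics/crop1.png',a)
E
```

```text
(no output)
```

View pics/crop1.png

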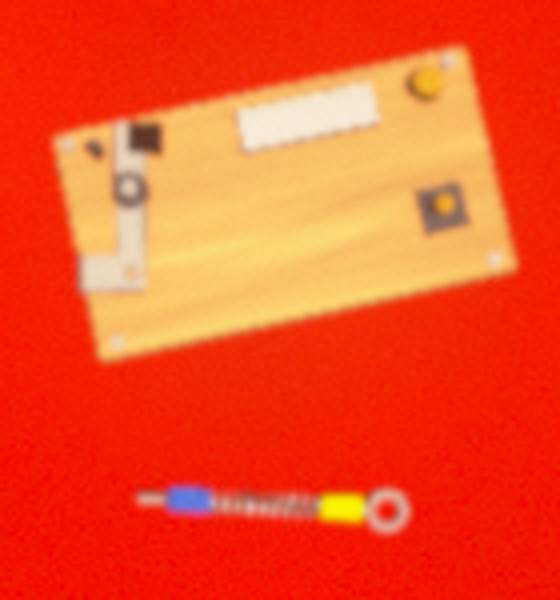

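Three springs look alike in the top image: A at (255,212), B at (66,231) and C at (144,290). The robot's right is image right (−y), so the one I want is A, with its hook on the left at (222,211) and its ring at (282,212). The crop confirms it. The lug hole is near the crop's (131,270), and the stud is at (441,204) on a dark patch.

```bash
cat >> h.py <<'E'
def hsv(d): return cv2.cvtColor(d['frame'],cv2.COLOR_RGB2HSV)
def blob(m,near=None):
    n,l,st,c=cv2.connectedComponentsWithStats(m.astype(np.uint8))
    i=1+np.argmax(st[1:,4]); return l==i
def tool_move(s,P,xdir=None):
    """cm shift in tool axes to bring TCP to P"""
    Rt=R.from_quat(s['eef_rot']).as_matrix(); return np.round((Rt.T@(np.array(P)-s['tool_pos']))*100,2)
E
python3 - <<'E'
from h import *
d=dict(np.load('top1.npz')); H=hsv(d); W=cloud(d)
b=np.zeros(H.shape[:2],bool); b[80:185,190:325]=1
wood=b&(H[...,0]>10)&(H[...,0]<30)&(H[...,1]>80)
wood=cv2.morphologyEx(wood.astype(np.uint8),cv2.MORPH_CLOSE,np.ones((15,15)))>0
wood=blob(wood)
v,u=np.nonzero(wood); P=atz(d,np.c_[u,v],0.018)[:,:2].astype(np.float32)
print(cv2.minAreaRect(P*1000), cv2.boxPoints(cv2.minAreaRect(P)))
b[:]=0; b[195:225,215:292]=1
for n,m in [('blue',(H[...,0]>100)&(H[...,0]<130)&(H[...,1]>90)),('yel',(H[...,0]>22)&(H[...,0]<35)&(H[...,1]>120)),('nonred',~((H[...,0]<10)|(H[...,0]>170))|(H[...,1]<120))]:
    m=m&b; v,u=np.nonzero(m); print(n,m.sum(),u.mean(),v.mean(),atz(d,[u.mean(),v.mean()],0.016))
print(d['fx'],extr(d)[1])
# lug, stud
print(atz(d,[[185+131/4,85+270/4]],0.029),atz(d,[[185+443/4,85+204/4]],0.038), atz(d,[[185+129/4,85+188/4]],0.04))
for q in [[217,130],[217,145],[297,135],[290,105],[220,118],[208,122]]: print(q,W[q[1]+2,q[0]])
w=snapshot('wrist'); print(w['hand_eye'],w['fx'])
E
```

```text
((647.7464599609375, 18.766632080078125), (171.60035705566406, 310.3844299316406), 11.45140552520752) [[ 0.5328428   0.15383494]
 [ 0.59446555 -0.1503708 ]
 [ 0.76264995 -0.1163018 ]
 [ 0.7010272   0.18790394]]
blue 37 231.6216216216216 209.54054054054055 [[0.43259707 0.0909672  0.016     ]]
yel 61 270.0655737704918 211.45901639344262 [[ 0.42518059 -0.01994901  0.016     ]]
nonred 275 255.67636363636365 210.79636363636362 [[0.42779409 0.02152919 0.016     ]]
364.08822690082957 [0.4097958  0.01700947 1.06823363]
[[0.59741697 0.12799121 0.029     ]] [[ 0.63927988 -0.09691549  0.038     ]] [[0.65476496 0.12764054 0.04      ]]
[217, 130] [0.65598149 0.12890423 0.0349524 ]
[217, 145] [0.61312039 0.12978659 0.03091212]
[297, 135] [ 0.63673984 -0.10063679  0.03606425]
[290, 105] [ 0.72355685 -0.08229091  0.03975443]
[220, 118] [0.69086441 0.11986663 0.03510953]
[208, 122] [0.6848604  0.1571966  0.01586906]
[[ 1.21850322e-04 -9.48894457e-01 -3.15593559e-01  8.33429236e-02]
 [ 9.99999842e-01 -5.77671591e-05  5.59787216e-04 -2.23492251e-04]
 [-5.49409930e-04 -3.15593577e-01  9.48894300e-01 -8.28508310e-02]
 [ 0.00000000e+00  0.00000000e+00  0.00000000e+00  1.00000000e+00]] 328.4087021890361
```

```bash
cat >> h.py <<'E'
def plan(P,yaw_y=None,tilt=None,n=8,s=None):
    """equal rows taking TCP to P with tool pointing down and tool y at world angle yaw_y (rad)"""
    s=s or monitor.get_state(); R0=R.from_quat(s['eef_rot'])
    if yaw_y is None: R1=R0
    else:
        y=np.array([np.cos(yaw_y),np.sin(yaw_y),0]); z=np.array([0,0,-1.]); R1=R.from_matrix(np.c_[np.cross(y,z),y,z])
        if tilt is not None: R1=R1*R.from_rotvec(tilt)
    rel=(R0.inv()*R1).as_rotvec(); p=R0.inv().apply(np.array(P)-s['tool_pos'])
    A=sum(R.from_rotvec(rel*k/n).as_matrix() for k in range(n))
    row=np.r_[np.linalg.solve(A,p)*100,rel/n]; print('n',n,'row',np.round(row,3).tolist(), 'mm/row',np.round(np.linalg.norm(row[:3])*10,1),'rot total',np.round(rel,3)); return row
def st(): 
    s=monitor.get_state(); Rt=R.from_quat(s['eef_rot']).as_matrix(); print('t',round(s['clock'],2),'pos',np.round(s['tool_pos'],4),'yang',round(np.degrees(np.arctan2(Rt[1,1],Rt[0,1])),2),'z',np.round(Rt[:,2],3),'F',np.round(s['contact_force'],2),'M',np.round(s['moment'],3),'op',round(s['opening']*88.1,1),'q',np.round(s['q'],2)); return s
E
python3 -c "
from h import *
plan([.4326,.091,.2],np.radians(-3.8),n=9)"
```

```text
n 9 row [-5.773, -1.53, 1.141, 0.0, -0.0, 0.134] mm/row 60.8 rot total [ 0.    -0.     1.204]
```

Emit:
carry_out(motion=[-5.77,-1.53,1.14,0,0,0.134,-5.77,-1.53,1.14,0,0,0.134,-5.77,-1.53,1.14,0,0,0.134,-5.77,-1.53,1.14,0,0,0.134,-5.77,-1.53,1.14,0,0,0.134,-5.77,-1.53,1.14,0,0,0.134,-5.77,-1.53,1.14,0,0,0.134,-5.77,-1.53,1.14,0,0,0.134], hand=5)

```text
clock: 2.05
tool_pos: [0.4445, 0.1481, 0.2115]
eef_rot: [0.685, 0.728, 0.001, 0.001]
contact_force: [1.2, 0.3, 0.0]
opening: 0.569
```

Emit:
carry_out(motion=[-5.77,-1.53,1.14,0,0,0.134,0,0,0,0,0,0])

```text
clock: 2.3
tool_pos: [0.4306, 0.0861, 0.1997]
eef_rot: [0.734, 0.679, -0.003, 0.0]
contact_force: [0.4, 1.4, 0.1]
opening: 0.565
```

```bash
python3 - <<'E'
from h import *
s=st(); d=snapshot('wrist'); save(d,'w1.png'); H=hsv(d)
print(proj(d,[[.4326,.091,.018],[.425,-.02,.018],[.435,.125,.02]],s))
for n,m in [('blue',(H[...,0]>100)&(H[...,0]<130)&(H[...,1]>90)),('yel',(H[...,0]>22)&(H[...,0]<35)&(H[...,1]>120))]:
    m=blob(m); v,u=np.nonzero(m); P=cloud(d,s)[m]; print(n,m.sum(),u.min(),u.max(),v.min(),v.max(),np.nanmedian(P,0)); P=P[P[:,2]>.014]; r=cv2.minAreaRect((P[:,:2]*1000).astype(np.float32)); print(r)
E
```

```text
t 2.3 pos [0.4306 0.0861 0.1997] yang -4.43 z [-0.004 -0.004 -1.   ] F [0.42 1.39 0.09] M [ 0.02   0.071 -0.009] op 49.8 q [-0.32  0.66  0.03  2.21 -0.06  0.28 -0.32]
[[257.53616276 180.94231528]
 [258.11591744 293.86649511]
 [257.43693789 140.6968923 ]]
blue 618 247 265 161 196 [0.43163133 0.0935172  0.01869   ]
((431.0097351074219, 92.35472106933594), (28.914697647094727, 14.227533340454102), 86.2236099243164)
yel 4508 426 487 100 289 [0.60215763 0.06543759 0.01883263]
((605.1272583007812, 58.27622985839844), (41.928619384765625, 186.08493041992188), 14.134224891662598)
```

View pics/w1.png

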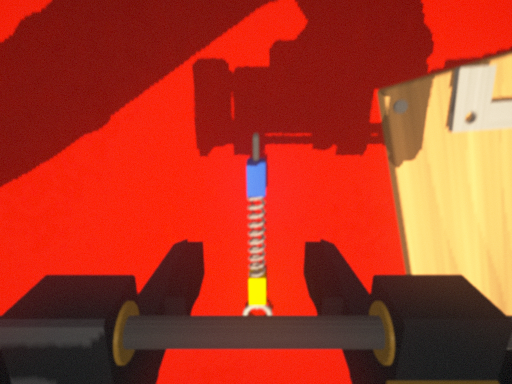

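The wrist picture shows the blue block at (256,178), with the hook above it at (256,145), the coil straight below, and yellow at (257,291). The lug hole is at (471,117). Depth and block size agree with the description.

```bash
python3 -c "
from h import *
plan([.4315,.0925,.067],np.radians(-3.8),n=5)"
```

```text
n 5 row [0.065, -0.011, 2.661, -0.0, 0.0, -0.001] mm/row 26.6 rot total [-0.001  0.001 -0.005]
```

Emit:
carry_out(motion=[0.07,0,2.66,0,0,0,0.07,0,2.66,0,0,0,0.07,0,2.66,0,0,0,0.07,0,2.66,0,0,0,0.07,0,2.66,0,0,0,0,0,0,0,0,0,0,0,0,0,0,0])

```text
clock: 3.22
tool_pos: [0.4451, 0.0984, 0.0771]
eef_rot: [0.73, 0.683, -0.009, -0.006]
contact_force: [-0.1, -0.8, 0.6]
opening: 0.574
```

Emit:
carry_out(motion=[0,0,0,0,0,0,0,0,0,0,0,0,0,0,0,0,0,0,0,0,0,0,0,0,0,0,0,0,0,0], hand=0.5, grip_force=30)

```text
clock: 3.85
tool_pos: [0.445, 0.0974, 0.0768]
eef_rot: [0.731, 0.683, -0.01, -0.006]
contact_force: [-1.2, 0.0, 3.8]
opening: 0.176
```

```bash
python3 - <<'E'
from h import *
s=st()
o=np.array([.6183,.0128]); bx=np.array([.980,.1987]); by=np.array([-.1987,.98])
# hole est from top (0.5974,0.128); blue centre over board: go 50mm above
hole=np.array([.5974,.128]); P=hole-by*.034; print(P)
plan([*P,s['tool_pos'][2]+.018+.045],np.radians(11.45),n=6)
E
```

```text
t 3.85 pos [0.445  0.0974 0.0768] yang -3.9 z [-0.022 -0.005 -1.   ] F [-1.17  0.04  3.78] M [-0.027  0.214  0.011] op 15.5 q [-0.31  0.93 -0.    2.19  0.02  0.04 -0.41]
[0.6041558 0.09468  ]
n 6 row [-0.164, 2.642, -1.083, -0.004, 0.001, -0.045] mm/row 28.6 rot total [-0.022  0.003 -0.268]
```

The reach limit (joint 6) stopped the arm 10 mm too high, so the jaws hold only the top of the block. I'll slide the spring outward by about 45 mm, to where the arm can reach properly, and regrip there.

Emit:
carry_out(motion=[0,1,0,0,0,0,0,1,0,0,0,0,0,1,0,0,0,0,0,1,0,0,0,0,0,0.5,0,0,0,0,0,0,0,0,0,0])

```text
clock: 4.6
tool_pos: [0.485, 0.0934, 0.0766]
eef_rot: [0.731, 0.683, -0.014, -0.009]
contact_force: [-9.8, 1.1, 20.6]
opening: 0.176
```

```bash
python3 - <<'E'
from h import *
s=st(); d=snapshot('wrist'); save(d,'w2.png')
E
```

```text
t 4.6 pos [0.485  0.0934 0.0766] yang -3.9 z [-0.033 -0.007 -0.999] F [-9.77  1.08 20.62] M [-0.162  2.328 -0.084] op 15.5 q [-0.28  0.94 -0.01  2.07  0.04  0.17 -0.39]
```

View pics/w2.png

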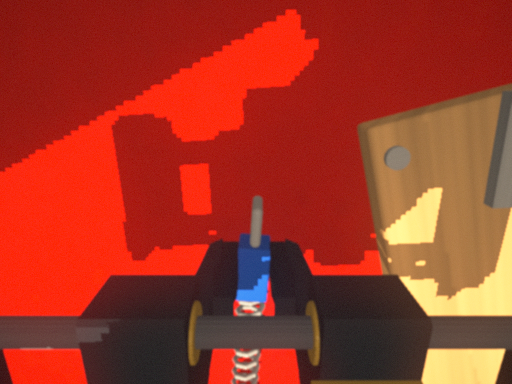

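The block sits between the jaws at (253,270) and is being pressed down slightly (20 N). I'll open, straighten, lower and regrip.

Emit:
carry_out(motion=[0,0,-0.5,0,0,0,0,0,-0.5,0,0,0,0,0,0,0,0,0,0,0,0,0,0,0], hand=3.6)

```text
clock: 5.15
tool_pos: [0.4904, 0.0944, 0.0855]
eef_rot: [0.731, 0.683, -0.009, -0.006]
contact_force: [-0.5, -1.3, 0.6]
opening: 0.41
```

```bash
python3 - <<'E'
from h import *
s=st(); d=snapshot('wrist');H=hsv(d)
m=(H[...,0]>100)&(H[...,0]<130)&(H[...,1]>90)
m=blob(m); v,u=np.nonzero(m); P=cloud(d,s)[m]; P=P[P[:,2]>.014]; r=cv2.minAreaRect((P[:,:2]*1000).astype(np.float32)); print(r,len(P),u.min(),u.max(),v.min(),v.max())
np.savez('w3.npz',**d)
t=snapshot('top');H=hsv(t);
b=np.zeros(H.shape[:2],bool); b[195:225,215:292]=1;C=[]
for n,m in [('blue',(H[...,0]>100)&(H[...,0]<130)&(H[...,1]>90)),('yel',(H[...,0]>22)&(H[...,0]<35)&(H[...,1]>120))]:
    m=m&b; v,u=np.nonzero(m); print(n,m.sum(),atz(t,[u.mean(),v.mean()],0.016))
plan([s['tool_pos'][0],s['tool_pos'][1],.0665],np.radians(-3.8),n=3)
E
```

```text
t 5.15 pos [0.4904 0.0944 0.0855] yang -3.9 z [-0.021 -0.005 -1.   ] F [-0.5  -1.32  0.62] M [-0.109  0.063  0.02 ] op 36.1 q [-0.28  0.92 -0.01  2.06  0.04  0.18 -0.39]
((482.78826904296875, 86.5785903930664), (30.785213470458984, 15.20900821685791), 80.95108032226562) 1490 229 260 230 294
blue 0 [[nan nan nan]]
yel 219 [[0.4393094  0.09055268 0.016     ]]
n 3 row [0.003, 0.015, 0.629, -0.007, 0.002, -0.001] mm/row 6.3 rot total [-0.021  0.006 -0.002]<stdin>:9: RuntimeWarning: Mean of empty slice.
  ret = ret.dtype.type(ret / rcount)
```

```bash
python3 - <<'E'
from h import *
plan([.483,.0866,.0665],np.radians(-9),n=4)
E
```

```text
n 4 row [-0.211, -0.155, 0.475, -0.005, 0.002, 0.022] mm/row 5.4 rot total [-0.021  0.007  0.089]
```

Emit:
carry_out(motion=[-0.21,-0.15,0.1,-0.005,0.002,0.022,-0.21,-0.15,0.1,-0.005,0.002,0.022,-0.21,-0.15,0.5,-0.005,0.002,0.022,-0.21,-0.15,0.6,-0.005,0.002,0.022,0,0,0.6,0,0,0,0,0,0,0,0,0,0,0,0,0,0,0])

```text
clock: 6.12
tool_pos: [0.4833, 0.0868, 0.0666]
eef_rot: [0.76, 0.65, 0.0, -0.001]
contact_force: [-0.2, -0.5, -0.1]
opening: 0.404
```

```bash
python3 - <<'E'
from h import *
s=st(); d=snapshot('wrist');H=hsv(d)
m=(H[...,0]>100)&(H[...,0]<130)&(H[...,1]>90)
m=blob(m); v,u=np.nonzero(m); P=cloud(d,s)[m]; P=P[P[:,2]>.014]; r=cv2.minAreaRect((P[:,:2]*1000).astype(np.float32)); print(r,len(P),u.min(),u.max(),v.min(),v.max())
E
```

```text
t 6.12 pos [0.4833 0.0868 0.0666] yang -8.92 z [-0.001  0.001 -1.   ] F [-0.23 -0.52 -0.11] M [-0.029  0.043 -0.023] op 35.6 q [-0.27  0.96 -0.    2.1   0.    0.09 -0.43]
((482.6385192871094, 86.40286254882812), (30.573034286499023, 15.053804397583008), 81.63795471191406) 1938 238 271 233 303
```

Emit:
carry_out(motion=[0,0,0,0,0,0,0,0,0,0,0,0,0,0,0,0,0,0,0,0,0,0,0,0,0,0,-2,0,0,0,0,0,-3,0,0,0,0,0,-3.3,0,0,0], hand=0.5, grip_force=45)

```text
clock: 7.05
tool_pos: [0.4829, 0.0865, 0.1502]
eef_rot: [0.76, 0.65, -0.001, -0.001]
contact_force: [-0.9, -0.1, -1.1]
opening: 0.181
```

```bash
python3 - <<'E'
from h import *
s=st()
plan([.6042,.0947,.140],np.radians(11.45),n=6)
E
```

```text
t 7.05 pos [0.4829 0.0865 0.1502] yang -8.93 z [-0.002  0.001 -1.   ] F [-0.86 -0.09 -1.07] M [-0.008 -0.01  -0.005] op 16.0 q [-0.27  0.79 -0.    2.09  0.    0.27 -0.43]
n 6 row [0.152, 2.031, 0.167, -0.0, -0.0, -0.059] mm/row 20.4 rot total [-0.002 -0.001 -0.356]
```

Emit:
carry_out(motion=[0.15,2.03,0.17,0,0,-0.059,0.15,2.03,0.17,0,0,-0.059,0.15,2.03,0.17,0,0,-0.059,0.15,2.03,0.17,0,0,-0.059,0.15,2.03,0.17,0,0,-0.059,0.15,2.03,0.17,0,0,-0.059,0,0,0,0,0,0])

```text
clock: 7.92
tool_pos: [0.6052, 0.0947, 0.139]
eef_rot: [0.634, 0.773, 0.001, -0.001]
contact_force: [-0.7, 0.5, -1.0]
opening: 0.177
```

```bash
python3 - <<'E'
from h import *
s=st(); d=snapshot('wrist'); np.savez('w4.npz',s_pos=s['tool_pos'],s_rot=s['eef_rot'],**d)
x0,y0=150,60; save(d,'w4.png',(x0,y0,x0+220,y0+260),2.2)
tp=s['tool_pos']; Rt=R.from_quat(s['eef_rot']).as_matrix()
pin=tp+Rt@np.array([.034,0,.0656]); print('pin tip',pin,proj(d,pin,s)); 
print('hole proj',proj(d,[.5974,.128,.029],s))
E
```

```text
t 7.92 pos [0.6052 0.0947 0.139 ] yang 11.3 z [-0.     0.002 -1.   ] F [-0.74  0.5  -1.01] M [-0.012  0.061 -0.019] op 15.6 q [-0.17  0.89 -0.1   1.72  0.15  0.53 -0.17]
pin tip [0.59856536 0.12812298 0.07346396] [[255.63355354 192.47249477]]
hole proj [[253.23009505 169.47846119]]
```

View pics/w4.png

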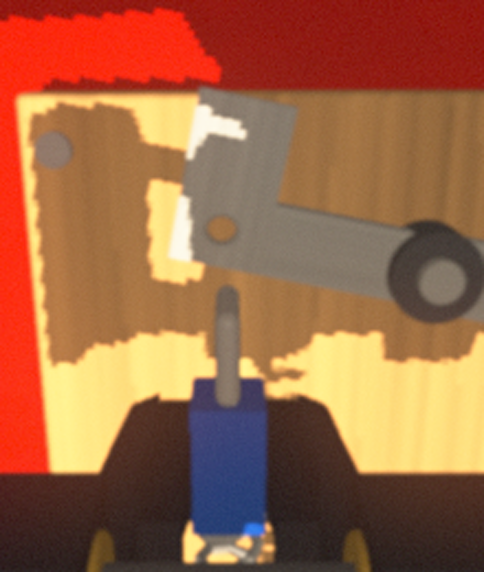

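```bash
python3 - <<'E'
from h import *
d=dict(np.load('w4.npz')); s=dict(tool_pos=d['s_pos'],eef_rot=d['s_rot'])
# refine hole pixel: dark-orange blob
im=d['frame'][155:175,240:262].astype(int); sat=(im[...,0]-im[...,2]); m=blob(sat>35)
v,u=np.nonzero(m); print(m.sum(),u.mean()+240,v.mean()+155)
h=atz(d,[[u.mean()+240,v.mean()+155],[250.9,164.1]],.029,s); print('hole',h)
tp=s['tool_pos']; Rt=R.from_quat(s['eef_rot']).as_matrix()
for dz,dx in [(0.0656,.034),(.0656-.0195,.0365),(.0656-.0195,.034),(.0656-.0195,.015)]:
    q=proj(d,tp+Rt@np.array([dx,0,dz]),s)[0]; print(q,(q-[150,60])*2.2)
pv=atz(d,[[150+441/2.2,60+281/2.2]],.04,s);print('pivot',pv)
# bias using blue block top corners & board estimate
o=np.array([.6183,.0128]); bx=np.array([.980,.1987]); by=np.array([-.1987,.98])
r=h[0,:2]-o; print('hole board',r@bx,r@by, 'pivot board',(pv[0,:2]-o)@bx,(pv[0,:2]-o)@by)
E
```

```text
150 250.26666666666668 163.42
hole [[0.5949225  0.13132008 0.029     ]
 [0.59537635 0.1309848  0.029     ]]
[255.63355354 192.47249477] [232.3938178  291.43948848]
[255.94397552 201.35243387] [233.07674614 310.97535451]
[255.92968883 206.96593533] [233.04531543 323.32505774]
[255.82622883 247.61726497] [232.81770343 412.75798293]
pivot [[0.65431589 0.13107918 0.04      ]]
hole board 0.0006399901159798368 0.12079478630610883 pivot board 0.058797640530523054 0.10875723578592343
```

Emit:
carry_out(motion=[0.22,-0.1,1.3,0,0,0,0.23,-0.1,1.3,0,0,0,0,0,1.3,0,0,0,0,0,0,0,0,0,0,0,0,0,0,0])

```text
clock: 8.6
tool_pos: [0.6018, 0.0985, 0.1003]
eef_rot: [0.634, 0.773, 0.0, -0.001]
contact_force: [-0.2, -0.6, -0.9]
opening: 0.177
```

```bash
python3 - <<'E'
from h import *
s=st(); d=snapshot('wrist'); np.savez('w5.npz',s_pos=s['tool_pos'],s_rot=s['eef_rot'],**d)
x0,y0=190,110; save(d,'w5.png',(x0,y0,x0+130,y0+130),4)
tp=s['tool_pos']; Rt=R.from_quat(s['eef_rot']).as_matrix()
for p in [tp+Rt@np.array([.034,0,.0656]),[.5952,.1311,.029]]: print(p,(proj(d,p,s)-[x0,y0])*4)
E
```

```text
t 8.6 pos [0.6018 0.0985 0.1003] yang 11.33 z [-0.001  0.001 -1.   ] F [-0.18 -0.6  -0.88] M [-0.045  0.096 -0.117] op 15.6 q [-0.19  0.95 -0.09  1.74  0.16  0.46 -0.18]
[0.59502938 0.13185532 0.03477575] [[262.53618928 329.89243953]]
[0.5952, 0.1311, 0.029] [[262.41232087 321.30583966]]
```

View pics/w5.png

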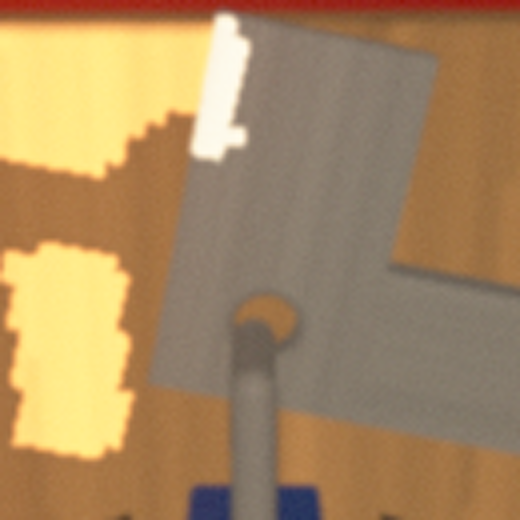

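The pin tip appears at crop (254,339), with the hole at (265,321). Correcting for descent, the pin should go about 1.3 mm along +y and 0.4 mm along +x (tool axes). I'll do that and feel downward gently.

Emit:
carry_out(motion=[0.04,0.13,0.2,0,0,0,0,0,0.2,0,0,0,0,0,0.15,0,0,0,0,0,0.15,0,0,0,0,0,0,0,0,0])

```text
clock: 9.28
tool_pos: [0.6028, 0.0992, 0.0932]
eef_rot: [0.634, 0.774, -0.0, -0.001]
contact_force: [-0.9, 0.6, -1.1]
opening: 0.177
```

```bash
python3 -c "
from h import *
s=st()"
```

```text
t 9.28 pos [0.6028 0.0992 0.0932] yang 11.34 z [-0.001  0.001 -1.   ] F [-0.89  0.63 -1.1 ] M [0.    0.004 0.011] op 15.6 q [-0.19  0.96 -0.09  1.74  0.16  0.45 -0.19]
```

No contact at tip z ≈ 27.6 mm, against a lug top of 29 mm. I'll continue in small steps.

Emit:
carry_out(motion=[0,0,0.1,0,0,0,0,0,0.1,0,0,0,0,0,0,0,0,0])

```text
clock: 9.65
tool_pos: [0.6028, 0.0992, 0.0913]
eef_rot: [0.634, 0.774, 0.0, -0.001]
contact_force: [-0.7, -0.8, -0.8]
opening: 0.176
```

Emit:
carry_out(motion=[0,0,0.1,0,0,0,0,0,0,0,0,0])

```text
clock: 9.9
tool_pos: [0.6028, 0.0992, 0.0903]
eef_rot: [0.634, 0.774, 0.0, -0.001]
contact_force: [-0.2, 0.1, -1.1]
opening: 0.177
```

```bash
python3 -c "
from h import *
s=st()
d=snapshot('wrist'); np.savez('w6.npz',s_pos=s['tool_pos'],s_rot=s['eef_rot'],**d)
x0,y0=190,110; save(d,'w6.png',(x0,y0,x0+130,y0+130),4)"
```

```text
t 9.9 pos [0.6028 0.0992 0.0903] yang 11.34 z [-0.001  0.001 -1.   ] F [-0.23  0.1  -1.1 ] M [ 0.029  0.055 -0.007] op 15.6 q [-0.19  0.97 -0.08  1.74  0.16  0.44 -0.19]
```

Emit:
carry_out(motion=[0,0,0.15,0,0,0,0,0,0.15,0,0,0,0,0,0.1,0,0,0,0,0,0,0,0,0])

```text
clock: 10.45
tool_pos: [0.6028, 0.0992, 0.0863]
eef_rot: [0.634, 0.774, 0.0, -0.001]
contact_force: [-0.4, -0.8, -0.7]
opening: 0.177
```

Emit:
carry_out(motion=[0,0,0.08,0,0,0,0,0,0.07,0,0,0,0,0,0,0,0,0])

```text
clock: 10.82
tool_pos: [0.6029, 0.0993, 0.0849]
eef_rot: [0.634, 0.774, 0.0, -0.001]
contact_force: [1.2, 0.3, -0.1]
opening: 0.176
```

```bash
python3 -c "
from h import *
s=st()
d=snapshot('wrist'); np.savez('w6.npz',s_pos=s['tool_pos'],s_rot=s['eef_rot'],**d)
x0,y0=190,110; save(d,'w6.png',(x0,y0,x0+130,y0+160),4)"
```

```text
t 10.82 pos [0.6029 0.0993 0.0849] yang 11.35 z [-0.001  0.001 -1.   ] F [ 1.21  0.27 -0.08] M [-0.017  0.091  0.01 ] op 15.5 q [-0.19  0.98 -0.08  1.74  0.16  0.43 -0.19]
```

View pics/w6.png

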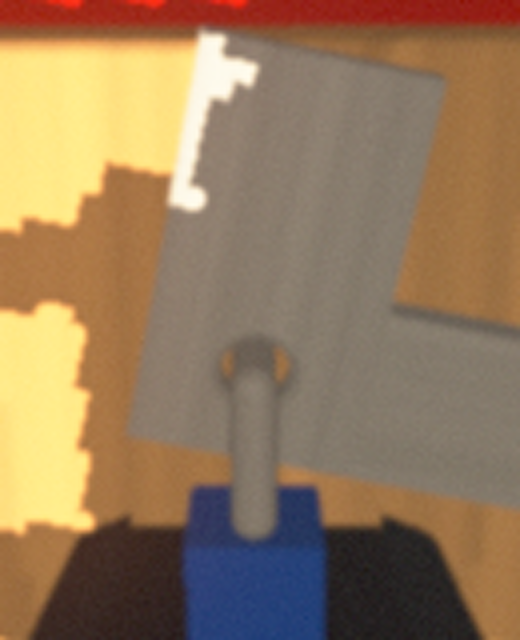

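The pin is in the hole at (255,360) and the block is almost on the board. I'll settle it, release, and go up and back over the yellow fitting.

Emit:
carry_out(motion=[0,0,0.05,0,0,0,0,0,0,0,0,0])

```text
clock: 11.12
tool_pos: [0.6029, 0.0993, 0.0849]
eef_rot: [0.634, 0.774, 0.0, -0.001]
contact_force: [-1.8, 0.0, 5.2]
opening: 0.178
```

Emit:
carry_out(motion=[0,0,0,0,0,0,0,0,0,0,0,0,0,0,0,0,0,0,0,0,-3,0,0,0,0,0,-4,0,0,0,-3,0,-3,0,0,0,-3,0,0,0,0,0,0,0,0,0,0,0], hand=3.4)

```text
clock: 12.12
tool_pos: [0.6152, 0.0365, 0.1846]
eef_rot: [0.636, 0.772, -0.001, 0.0]
contact_force: [-0.3, -0.4, -0.5]
opening: 0.389
```

```bash
python3 - <<'E'
from h import *
s=st()
d=snapshot('wrist'); save(d,'w7.png'); H=hsv(d); W=cloud(d,s)
for n,m in [('blue',(H[...,0]>100)&(H[...,0]<130)&(H[...,1]>90)),('yel',(H[...,0]>24)&(H[...,0]<35)&(H[...,1]>180))]:
    m=blob(m); v,u=np.nonzero(m); P=W[m]; print(n,m.sum(),u.min(),u.max(),v.min(),v.max(),np.nanmedian(P,0),np.nanpercentile(P[:,2],[5,50,95])); P=P[P[:,2]>.031]; r=cv2.minAreaRect((P[:,:2]*1000).astype(np.float32)) if len(P)>3 else 0; print(r)
o=np.array([.6183,.0128]); by=np.array([-.1987,.98])
print(proj(d,[[*(o-by*.112),.038]],s))
E
```

```text
t 12.12 pos [0.6152 0.0365 0.1846] yang 11.05 z [-0.    -0.002 -1.   ] F [-0.32 -0.44 -0.47] M [-0.071  0.051 -0.015] op 34.3 q [-0.07  0.83 -0.12  1.69  0.16  0.63 -0.08]
blue 896 242 264 90 133 [0.60162083 0.10029782 0.03683449] [0.03565491 0.03683449 0.03795209]
((601.3380737304688, 99.45097351074219), (14.939507484436035, 28.150466918945312), 10.105175971984863)
yel 649 245 264 239 271 [ 0.62348983 -0.00771297  0.0367102 ] [0.03575685 0.0367102  0.037764  ]
((623.67529296875, -8.276103019714355), (15.28409481048584, 29.463886260986328), 10.985918998718262)
[[253.93897128 348.10166279]]
```

View pics/w7.png

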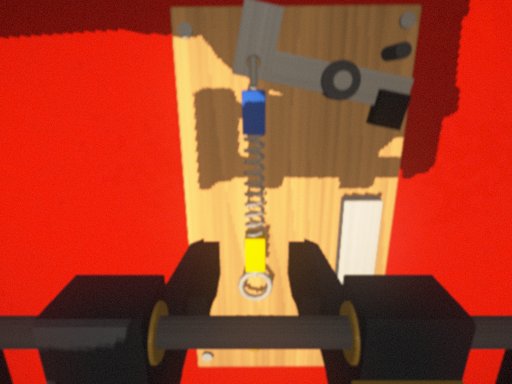

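The spring lies straight and level: blue top at 36.8 mm (expected 36), yellow at (255,254), ring at (255,286). The stud is hidden behind the gripper at about (254,348). I'll move back a little to measure it from close by.

Emit:
carry_out(motion=[-3.5,0,0,0,0,0,-3.5,0,0,0,0,0,0,0,0,0,0,0,0,0,0,0,0,0])

```text
clock: 12.68
tool_pos: [0.6281, -0.0258, 0.1838]
eef_rot: [0.633, 0.774, 0.001, -0.002]
contact_force: [0.3, 0.9, 0.2]
opening: 0.382
```

```bash
python3 - <<'E'
from h import *
s=st()
d=snapshot('wrist'); np.savez('w8.npz',s_pos=s['tool_pos'],s_rot=s['eef_rot'],**d); H=hsv(d); W=cloud(d,s)
x0,y0=200,170; save(d,'w8.png',(x0,y0,x0+110,y0+150),4)
m=blob((H[...,0]>24)&(H[...,0]<35)&(H[...,1]>180)); P=W[m]; P=P[P[:,2]>.031]; print(cv2.minAreaRect((P[:,:2]*1000).astype(np.float32)),len(P))
print((proj(d,[[.6405,-.097,.038]],s)-[x0,y0])*4)
k=W[...,2]>.0355
for y in range(3): pass
sel=k&(np.hypot(W[...,0]-.6405,W[...,1]+.097)<.016)&(W[...,2]<.045); print(sel.sum(),W[sel].mean(0) if sel.any() else 0); 
E
```

```text
t 12.68 pos [ 0.6281 -0.0258  0.1838] yang 11.47 z [-0.002  0.003 -1.   ] F [0.33 0.88 0.2 ] M [-0.064  0.008  0.022] op 33.7 q [ 0.05  0.84 -0.15  1.65  0.17  0.66  0.02]
((694.98291015625, 123.11560821533203), (0.0, 0.0), 0.0) 1
[[209.80539839 468.1435233 ]]
208 [ 0.63983605 -0.09479059  0.03782404]
```

View pics/w8.png

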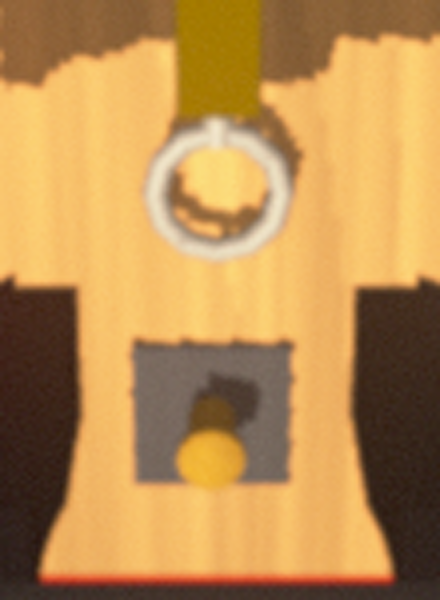

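```bash
python3 - <<'E'
from h import *
d=dict(np.load('w8.npz')); s=dict(tool_pos=d['s_pos'],eef_rot=d['s_rot'])
a=atz(d,[[200+211/4,170+458/4]],.038,s)[0]; r=atz(d,[[200+219/4,170+187/4]],.0295,s)[0]
H=hsv(d);m=(H[...,0]>22)&(H[...,0]<35)&(H[...,1]>180);m[:100]=0;m[225:]=0;m[:,:200]=0;m[:,310:]=0;m=blob(m);v,u=np.nonzero(m);P=cloud(d,s)[m]
print(m.sum(),v.min(),v.max(),cv2.minAreaRect((P[:,:2]*1000).astype(np.float32)),np.nanmedian(P,0))
print('stud',a,'ring',r,np.linalg.norm((a-r)[:2]))
t=a-r; Rt=R.from_quat(s['eef_rot']).as_matrix(); print('tool',Rt.T@t)
plan([.6238,-.0085,.090],np.radians(11.2),n=4)
E
```

```text
10 165 168 ((625.027587890625, 1.5452319383621216), (2.160541534423828, 2.3746566772460938), 11.78801441192627) [0.62522408 0.00184634 0.03673908]
stud [ 0.64026598 -0.09462381  0.038     ] ring [ 0.630778   -0.03999341  0.0295    ] 0.055448196881658626
tool [-0.05539588 -0.00157755 -0.00869253]
n 4 row [0.431, -0.022, 2.348, -0.0, -0.001, 0.001] mm/row 23.9 rot total [-0.001 -0.004  0.006]
```

Emit:
carry_out(motion=[0.43,0,2.35,0,0,0,0.43,0,2.35,0,0,0,0.43,0,2.35,0,0,0,0.43,0,2.35,0,0,0,0,0,0.4,0,0,0,0,0,0,0,0,0])

```text
clock: 13.48
tool_pos: [0.6252, -0.0104, 0.0865]
eef_rot: [0.633, 0.774, 0.0, -0.001]
contact_force: [-0.0, 0.4, 0.0]
opening: 0.389
```

```bash
python3 -c "
from h import *
s=st(); plan([.6238,-.0083,.0852],np.radians(11.2),n=1)"
```

```text
t 13.47 pos [ 0.6252 -0.0104  0.0865] yang 11.42 z [-0.001  0.001 -1.   ] F [-0.    0.41  0.  ] M [-0.008  0.047 -0.005] op 34.3 q [ 0.    0.99 -0.11  1.69  0.2   0.48 -0.03]
n 1 row [0.23, -0.093, 0.135, -0.001, -0.002, 0.004] mm/row 2.8 rot total [-0.001 -0.002  0.004]
```

Emit:
carry_out(motion=[0.23,-0.09,0.13,0,0,0,0,0,0,0,0,0])

```text
clock: 13.72
tool_pos: [0.624, -0.009, 0.0857]
eef_rot: [0.634, 0.774, 0.001, -0.0]
contact_force: [-0.1, 0.2, 0.9]
opening: 0.386
```

Emit:
carry_out(motion=[0,0,0,0,0,0,0,0,0,0,0,0,0,0,0,0,0,0,0,0,0,0,0,0], hand=0.5, grip_force=50)

```text
clock: 14.22
tool_pos: [0.6239, -0.0094, 0.0852]
eef_rot: [0.634, 0.773, 0.0, -0.0]
contact_force: [0.2, -0.2, 2.4]
opening: 0.179
```

Emit:
carry_out(motion=[-0.4,0,-0.2,0,0,0,-0.4,0,-0.2,0,0,0,-0.4,0,-0.3,0,0,0,-0.4,0,-0.3,0,0,0,-0.4,0,-0.3,0,0,0,0,0,0,0,0,0])

```text
clock: 14.98
tool_pos: [0.6277, -0.0291, 0.0981]
eef_rot: [0.634, 0.773, 0.0, -0.001]
contact_force: [-0.7, 2.7, -0.8]
opening: 0.176
```

```bash
python3 - <<'E'
from h import *
s=st(); d=snapshot('wrist'); save(d,'w9.png',(140,0,400,300),2)
H=hsv(d); W=cloud(d,s)
m=blob((H[...,0]>100)&(H[...,0]<130)&(H[...,1]>90)); P=W[m]; print(np.nanmedian(P,0),cv2.minAreaRect((P[:,:2]*1000).astype(np.float32)))
E
```

```text
t 14.97 pos [ 0.6277 -0.0291  0.0981] yang 11.33 z [-0.001  0.001 -1.   ] F [-0.69  2.68 -0.77] M [0.46  0.208 0.091] op 15.5 q [ 0.04  0.97 -0.12  1.68  0.2   0.5  -0.01]
[0.60510163 0.07563194 0.04052186] ((605.543212890625, 75.51362609863281), (15.258288383483887, 13.205859184265137), 12.09460735321045)
```

View pics/w9.png

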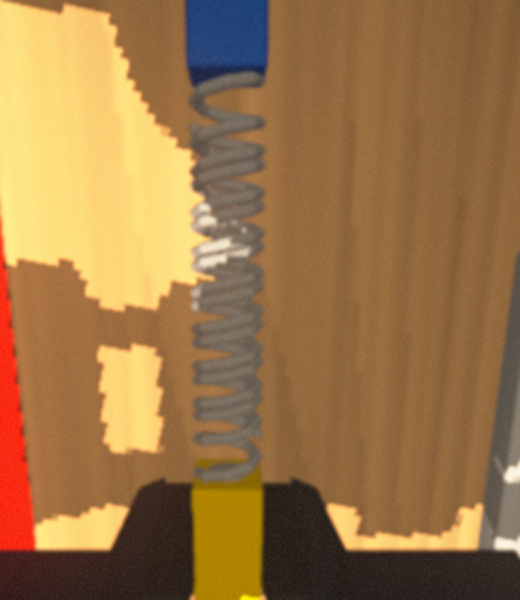

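Tension has come on (2.7 N) and the arm is being drawn home. Next I'll stretch it over the stud with the ring above the head, about 36 mm more.

Emit:
carry_out(motion=[-0.4,0,-0.3,0,0,0,-0.5,-0.03,-0.3,0,0,0,-0.6,-0.03,0,0,0,0,-0.6,-0.03,0,0,0,0,-0.6,-0.03,0,0,0,0,-0.5,-0.03,0,0,0,0,-0.4,0,0,0,0,0,0,0,0,0,0,0])

```text
clock: 16.02
tool_pos: [0.6331, -0.063, 0.1035]
eef_rot: [0.634, 0.774, 0.001, -0.002]
contact_force: [-0.8, 8.3, -1.2]
opening: 0.179
```

```bash
python3 - <<'E'
from h import *
s=st(); tp=s['tool_pos']; Rt=R.from_quat(s['eef_rot']).as_matrix()
print('ring',tp+Rt@[-.033,0,.0582], 'F tool',Rt.T@s['contact_force'])
for k in ['scene']:
    d=snapshot(k); p=proj(d,[[.6402,-.096,.038]])[0].round().astype(int); print(p); save(d,'s2.png',(p[0]-35,p[1]-30,p[0]+45,p[1]+30),8)
E
```

```text
t 16.02 pos [ 0.6331 -0.063   0.1035] yang 11.35 z [-0.002  0.004 -1.   ] F [-0.8   8.29 -1.2 ] M [ 1.516  0.279 -0.084] op 15.7 q [ 0.1   0.97 -0.13  1.65  0.21  0.54  0.04]
ring [ 0.63945639 -0.09515773  0.04521143] F tool [8.28494334 0.84913633 1.23417676]
[223 233]
```

View pics/s2.png

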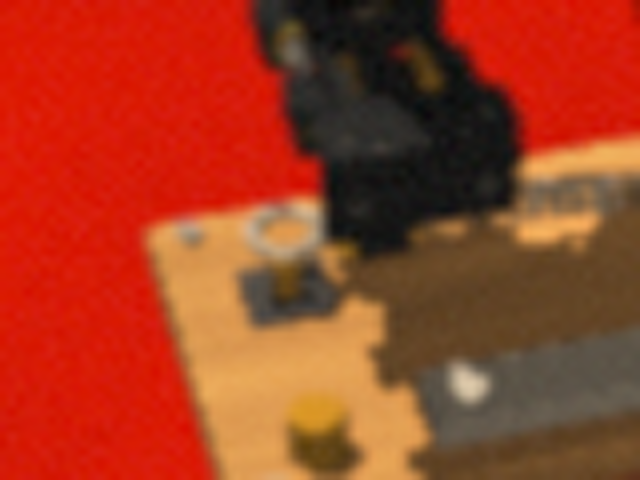

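The ring, at (286,230) in the crop, stands directly over the stud's head, with the neck below it at (288,285). I'll lower it gently while checking force.

Emit:
carry_out(motion=[-0.03,0.05,0.25,0,0,0,0,0,0.25,0,0,0,0,0,0.2,0,0,0,0,0,0,0,0,0,0,0,0,0,0,0])

```text
clock: 16.7
tool_pos: [0.6336, -0.0626, 0.0966]
eef_rot: [0.633, 0.774, 0.001, -0.002]
contact_force: [-1.1, 6.6, -0.9]
opening: 0.177
```

```bash
python3 -c "
from h import *
s=st(); Rt=R.from_quat(s['eef_rot']).as_matrix(); print(Rt.T@s['contact_force'])"
```

```text
t 16.7 pos [ 0.6336 -0.0626  0.0966] yang 11.41 z [-0.002  0.004 -1.   ] F [-1.15  6.64 -0.9 ] M [ 1.525  0.3   -0.059] op 15.6 q [ 0.1   0.98 -0.13  1.65  0.21  0.53  0.04]
[6.73512599 0.18887006 0.93073822]
```

Emit:
carry_out(motion=[0,0,0.25,0,0,0,0,0,0.25,0,0,0,0,0,0.25,0,0,0,0,0,0.2,0,0,0,0,0,0.1,0,0,0,0,0,0,0,0,0])

```text
clock: 17.45
tool_pos: [0.6336, -0.0626, 0.0862]
eef_rot: [0.633, 0.774, 0.001, -0.002]
contact_force: [-1.6, 8.4, -0.3]
opening: 0.173
```

Emit:
carry_out(motion=[0,0,0.1,0,0,0,0,0,0,0,0,0])

```text
clock: 17.7
tool_pos: [0.6337, -0.0626, 0.0853]
eef_rot: [0.633, 0.774, 0.001, -0.002]
contact_force: [-1.7, 8.3, -0.1]
opening: 0.175
```

```bash
python3 -c "
from h import *
s=st(); Rt=R.from_quat(s['eef_rot']).as_matrix(); print(Rt.T@s['contact_force'])"
```

```text
t 17.7 pos [ 0.6337 -0.0626  0.0853] yang 11.41 z [-0.001  0.004 -1.   ] F [-1.72  8.32 -0.08] M [ 1.5    0.343 -0.071] op 15.4 q [ 0.1   1.   -0.13  1.65  0.21  0.51  0.04]
[ 8.49131589 -0.04442845  0.11451629]
```

Emit:
carry_out(motion=[0.2,0,0,0,0,0,0.2,0,0,0,0,0,0.2,0,0,0,0,0,0,0,0,0,0,0])

```text
clock: 18.2
tool_pos: [0.6329, -0.0591, 0.0854]
eef_rot: [0.634, 0.773, 0.0, -0.0]
contact_force: [0.3, 3.1, -0.9]
opening: 0.178
```

Emit:
carry_out(motion=[0,0,0,0,0,0,0,0,0,0,0,0,0,0,0,0,0,0,0,0,-2,0,0,0,0,0,-5,0,0,0,0,0,-5,0,0,0,2,0,-3,0,0,0,0,0,0,0,0,0], hand=3.4)

```text
clock: 19.2
tool_pos: [0.6304, -0.0373, 0.2396]
eef_rot: [0.633, 0.774, 0.003, 0.002]
contact_force: [0.7, -0.8, -0.8]
opening: 0.39
```

```bash
python3 - <<'E'
from h import *
s=st(); d=snapshot('wrist'); np.savez('w10.npz',s_pos=s['tool_pos'],s_rot=s['eef_rot'],**d); save(d,'w10.png',(130,0,400,384),1.5)
H=hsv(d); W=cloud(d,s)
for n,m in [('blue',(H[...,0]>100)&(H[...,0]<130)&(H[...,1]>90)),('yel',(H[...,0]>24)&(H[...,0]<35)&(H[...,1]>180))]:
    m=blob(m); P=W[m]; print(n,m.sum(),np.nanmedian(P,0),np.nanpercentile(P[:,2],[5,95]),cv2.minAreaRect((P[P[:,2]>.03][:,:2]*1000).astype(np.float32)))
E
```

```text
t 19.2 pos [ 0.6304 -0.0373  0.2396] yang 11.49 z [ 0.006  0.003 -1.   ] F [ 0.69 -0.77 -0.84] M [-0.028  0.019  0.035] op 34.3 q [ 0.08  0.77 -0.17  1.61  0.16  0.77  0.04]
blue 754 [0.60341374 0.08320206 0.03684891] [0.03547666 0.03810496] ((603.45654296875, 82.86470794677734), (14.30041790008545, 29.173397064208984), 11.101997375488281)
yel 512 [ 0.63106783 -0.05880351  0.03696604] [0.01954309 0.03807805] ((631.640380859375, -58.42103576660156), (14.773149490356445, 29.161823272705078), 10.878362655639648)
```

View pics/w10.png

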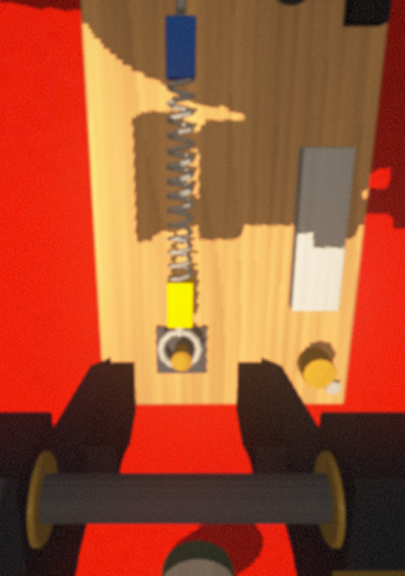

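```bash
python3 -c "
from h import *
s=st(); print(workorder.finish_job())"
```

```text
t 19.25 pos [ 0.6294 -0.0387  0.2375] yang 11.43 z [ 0.002  0.001 -1.   ] F [-0.8   0.08 -0.73] M [-0.076  0.037  0.058] op 33.8 q [ 0.08  0.77 -0.17  1.61  0.16  0.77  0.04]
the job is handed in; nothing more can be done
None
```

The spring is fitted, and I handed the job in at 19.3 s; the hand-in gives no verdict. I used the spring farthest to the robot's right. Its hook went down through the lug's hole by feel, with about 5 N at most as the blue fitting touched the board. I then stretched the spring and lowered the ring over the stud.

**Last checks:**
- **Fit:** The last picture shows the ring around the stud. Both fittings are level, with tops at about 37 mm (36 mm expected), which puts the ring below the head.
- **Stretch:** About 34 mm now. It peaked near 40–44 mm, judging by the pull and the distance moved, which is under the 55 mm limit.
- **Arm on its stop:** I inferred this rather than saw it. The blue block is at board y of about 72 mm, against 73 mm expected.
- **Robot:** The gripper is open and clear of everything.

**What didn't go to plan:**
- **First grip:** It stopped 10 mm too high at the arm's reach limit. I slid the spring about 45 mm along the table, pressing down at about 20 N, then regripped it.
- **Stud position:** The top and wrist cameras disagreed by about 1.5 mm, which was within the ring's clearance.

I did not re-measure the other objects at the end, but no move came near them.

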